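Find the rocking corner of a mounting plate and press its shim flat

TASK

One corner of the aluminium mounting plate rocks. Press down on the round bosses at the plate's corners, one at a time, until you find the corner that gives, then press the square shim tab beside that boss down flat, leaving the other three tabs standing up. Only press: do not lift the plate or shift it, and leave the cassette lying on it and the pot beside it alone.

Things in the scene. Friction and masses are not known exactly. Their poses are not given: they have to be found in the camera images.
- bed: dark steel bed, 170 x 200 x 8 mm, fixed to the work surface; origin at the centre of its underside, x towards its back edge (away from the robot at yaw 0), y towards its left edge. It lies under the plate and turns up to 0.25 rad; front/back, left/right in all names are along its axes
- plate: bare aluminium mounting plate, main part 150 (x) x 124 (y) x 8 mm, resting loose and level on four supports on the bed, underside 22 mm and top 30 mm above the work surface; 0.8 to 1.2 kg; origin at the centre of its underside, axes as the bed's. At each corner an ear, 36 mm wide in x, reaches out in y to 100 mm from the centre. All corners look alike; one, different each time, rocks
- corner_front_left (a point): where to press the front left corner of the plate: centre of the top of its round boss (20 mm across, 2 mm high, top 32 mm above the work surface), at x -55, y +45 mm from the plate's centre. A firm corner sinks less than 1 mm; the rocking one starts to give at 3 to 5 N, has sunk 4.2 mm, to its stop, at about 8 N, and springs back
- corner_front_right (a point): where to press the front right corner of the plate: centre of the top of its round boss (20 mm across, 2 mm high, top 32 mm above the work surface), at x -55, y -45 mm from the plate's centre. A firm corner sinks less than 1 mm; the rocking one starts to give at 3 to 5 N, has sunk 4.2 mm, to its stop, at about 8 N, and springs back
- corner_back_left (a point): where to press the back left corner of the plate: centre of the top of its round boss (20 mm across, 2 mm high, top 32 mm above the work surface), at x +55, y +45 mm from the plate's centre. A firm corner sinks less than 1 mm; the rocking one starts to give at 3 to 5 N, has sunk 4.2 mm, to its stop, at about 8 N, and springs back
- corner_back_right (a point): where to press the back right corner of the plate: centre of the top of its round boss (20 mm across, 2 mm high, top 32 mm above the work surface), at x +55, y -45 mm from the plate's centre. A firm corner sinks less than 1 mm; the rocking one starts to give at 3 to 5 N, has sunk 4.2 mm, to its stop, at about 8 N, and springs back
- tab_front_left (a point): centre of the top of the front left shim's tab, a 20 x 20 mm square steel tab on the ear, 40 mm outward (in y) from that corner's boss, at x -55, y +85 mm from the plate's centre; its top stands 37 mm above the work surface at the start, 7 mm proud of the ear
- tab_front_right (a point): centre of the top of the front right shim's tab, a 20 x 20 mm square steel tab on the ear, 40 mm outward (in y) from that corner's boss, at x -55, y -85 mm from the plate's centre; its top stands 37 mm above the work surface at the start, 7 mm proud of the ear
- tab_back_left (a point): centre of the top of the back left shim's tab, a 20 x 20 mm square steel tab on the ear, 40 mm outward (in y) from that corner's boss, at x +55, y +85 mm from the plate's centre; its top stands 37 mm above the work surface at the start, 7 mm proud of the ear
- tab_back_right (a point): centre of the top of the back right shim's tab, a 20 x 20 mm square steel tab on the ear, 40 mm outward (in y) from that corner's boss, at x +55, y -85 mm from the plate's centre; its top stands 37 mm above the work surface at the start, 7 mm proud of the ear
- shim_front_left (a joint): how far the front left shim is pressed down into the plate: 0 standing up, 0.006 m flat (its tab then only 1 mm proud). Moves against about 2 N of friction and stays where it is left; only at the rocking corner does it go flat, at a firm corner it is blocked after 2.5 mm
- shim_front_right (a joint): how far the front right shim is pressed down into the plate: 0 standing up, 0.006 m flat (its tab then only 1 mm proud). Moves against about 2 N of friction and stays where it is left; only at the rocking corner does it go flat, at a firm corner it is blocked after 2.5 mm
- shim_back_left (a joint): how far the back left shim is pressed down into the plate: 0 standing up, 0.006 m flat (its tab then only 1 mm proud). Moves against about 2 N of friction and stays where it is left; only at the rocking corner does it go flat, at a firm corner it is blocked after 2.5 mm
- shim_back_right (a joint): how far the back right shim is pressed down into the plate: 0 standing up, 0.006 m flat (its tab then only 1 mm proud). Moves against about 2 N of friction and stays where it is left; only at the rocking corner does it go flat, at a firm corner it is blocked after 2.5 mm
- cassette: small flat plastic cassette, 29 x 41 x 6 mm, lying loose near the middle of the plate; origin at the centre of its underside
- pot: white specimen pot with a screw lid, 49 mm across, 65 mm high, standing loose on the work surface 130 mm to the left (+y) of the plate's centre, between the two left ears; origin at the centre of its underside

How it is judged:
On the way, in this order (a step that is already met when the one before it is completed fails the run):
1. the rocking corner of the plate is pressed down (its boss sinks by over 1.5 mm under the fingers) while all four shims still stand up (z of any of corner_front_left, corner_front_right, corner_back_left, corner_back_right in the frame of bed below 0.0305 m and contact force between the fingers and plate above 2 N and value of joint each of shim_front_left, shim_front_right, shim_back_left, shim_back_right below 0.0015 m), for 0.1 s.
2. the shim at the rocking corner is pressed flat, the other three still standing (((value of joint shim_front_left above 0.005 m and value of joint each of shim_front_right, shim_back_left, shim_back_right below 0.0015 m) or (value of joint each of shim_front_left, shim_back_left, shim_back_right below 0.0015 m and value of joint shim_front_right above 0.005 m) or (value of joint each of shim_front_left, shim_front_right, shim_back_right below 0.0015 m and value of joint shim_back_left above 0.005 m) or (value of joint each of shim_front_left, shim_front_right, shim_back_left below 0.0015 m and value of joint shim_back_right above 0.005 m))), for 0.2 s.
At the end, for the whole second after the job is handed in: the shim of the rocking corner (the only one that can go flat) is down by more than 5 of its 6 mm, the other three are down by less than 1.5 mm, and the plate lies still and level on its supports within 10 mm of where it was, the cassette and the pot within 20 mm of where they were (((value of joint shim_front_left above 0.005 m and value of joint each of shim_front_right, shim_back_left, shim_back_right below 0.0015 m) or (value of joint each of shim_front_left, shim_back_left, shim_back_right below 0.0015 m and value of joint shim_front_right above 0.005 m) or (value of joint each of shim_front_left, shim_front_right, shim_back_right below 0.0015 m and value of joint shim_back_left above 0.005 m) or (value of joint each of shim_front_left, shim_front_right, shim_back_left below 0.0015 m and value of joint shim_back_right above 0.005 m)) and angle between plate's own z axis and vertical below 0.03 rad and distance of plate from where it was at the start of the episode below 0.01 m and linear speed of plate below 0.02 m/s and distance of each of cassette, pot from where it was at the start of the episode below 0.02 m); the robot touches nothing.
It fails at once if a shim at a firm corner is pressed: two shims are down by over 1.5 mm (value of joint each of shim_front_right, shim_front_left above 0.0015 m or value of joint each of shim_back_left, shim_front_left above 0.0015 m or value of joint each of shim_back_left, shim_front_right above 0.0015 m or value of joint each of shim_back_right, shim_front_left above 0.0015 m or value of joint each of shim_back_right, shim_front_right above 0.0015 m or value of joint each of shim_back_right, shim_back_left above 0.0015 m).
It fails at once if the plate is lifted (z of plate in the frame of bed above 0.03 m).
It fails at once if the plate is shifted by over 15 mm (distance of plate from where it was at the start of the episode above 0.015 m).
It fails at once if the cassette is moved or picked up (distance of cassette from where it was at the start of the episode above 0.025 m).
It fails at once if the pot is moved, tipped or picked up (distance of pot from where it was at the start of the episode above 0.025 m or angle between pot's own z axis and vertical above 0.4 rad).
It also fails if it takes over 51 s, if anything falls off the work surface, if the arm or the gripper's body presses on something with over 40 N, if the wrist force passes 120 N, or if a joint passes its speed limit or range.

ROBOT

A 6-joint arm with a two-finger parallel gripper is mounted at the origin on a cart in front of the work surface, level with it; the furniture and walls round the work are solid. World frame = base frame: x ahead of the robot, y to its left, z up, the work surface at z = 0. Lengths are in m, angles in rad, forces in N, time in s.
With the tool pointing down it reaches from about 0.35 to 0.775 m from the base axis. Payload 5.5 kg.
Tool frame: the origin (TCP) lies between the finger pads; the fingertips stand 11 mm ahead of it and the grasp point (between the pads) lies 8 mm behind it (tips_ahead is the distance from the TCP to the fingertips, in m); z points along the fingers, y is the line along which they close (so a half turn about z gives the same grasp; the last joint's range is limited). The gripper opens to 85 mm and grips with 20 to 120 N. Pads are 22 mm wide; open, the fingers measure 114 mm over their backs; the gripper's body (76 mm by 85 mm) begins 54 mm behind the grasp point. The pads swing forward as they close: fully open they stand 13 mm farther back than shut.
Start: joints at [-0.805, 0.313, 0.046, 1.304, 0, 1.431], TCP at [0.452, -0.355, 0.242] pointing down, gripper open.
Joint ranges: [-2.76, 2.76], [-0.86, 1.69], [-1.03, 1.26], [-2.2, 2.34], [-1.47, 1.5], [-3.14, 3.14]. Speed limits (rad/s): [2.57, 2.57, 3.14, 3.14, 3.14, 3.14].

INTERFACE

Orientations are given as a unit quaternion [w, x, y, z].
In Python, from workcell import * gives the robot as it stands. The module is installed in compiled form; this text tells all that it offers.
- The arm moves only by the tool jog_arm, never from a script. Its argument "moves" is a list of rows, each an object with "fingers": the closure, from 0 (fully open) to 1 (shut); "slide": the shift along the tool's x, y, z in mm, a list of three; "angular": the turn, a rotation vector about the tool's x, y, z in degrees, a list of three. A call has 1 to 10 rows; each row is the pose to reach, as a shift and turn from the pose commanded when the call began, along the tool's axes at that moment; what a row does not reach only later rows make up. A row lasts 1/12 s, in which the tool goes at most 41.7 mm and 7.16 degrees, less where a joint would pass 70% of its speed; a pose out of reach is approached as far as the arm can. A call with a gripper value outside its range is refused whole. The fingers move at their own pace and stop on an object; "squeeze" is the grip in N (left out, the last holds). Time passes only in rows, so rows that repeat a pose let the fingers close. It gives the time, the measured TCP pose, the force, the opening and the grip force at its end, in the units of the state.
- get_state(): the state, without advancing time (a new reading comes with each control period).
- read_camera(name): name is "scene" or "side" or "wrist"; returns a dict with "color" (400x640x3 uint8, red, green, blue), "fovy" (degrees; the focal length in pixels is half the picture's height over the tangent of half this angle, whatever the lens; pixels are square), "cx", "cy" (the principal point, pixels), "world_from_camera" (4x4, takes a point from camera to world coordinates); the wrist camera has in their place "tool_from_camera" (4x4, takes a point from camera to tool coordinates, whose origin is the TCP and whose axes are the flange's). Camera axes: x right, y down, z forward; pixel columns grow to the right and rows downward; lengths in m; the calibration is good to about 2 mm. A picture is of the moment at which its call begins: read the wrist's pose just before it. There is no depth.
- hand_in(): hands the job in; it is judged then, once.
Trained networks look in a picture, given as the dict that the camera call returned (one of the last four; its "shot" number tells which), for a name from the list of things; names that differ only in an ending like _2 or _b are one class to them, and where a whole thing is asked for, a point or a joint stands for the part that bears it (a point fixed in the world has none). Each returns a list of dicts, best first, with "p" (0 to 1); they miss things now and then, are a little off and sometimes report something else, mostly with a low value. They report only what shows in the picture. A call takes as long as a camera call.
- look_for(target, picture): "point" ([column, row] in pixels, amid what is visible of it).
- tip_of(target, picture): "point" ([column, row] in pixels: a listed point, or the origin of a listed thing).
The state is a dict: "clock": time; "joint_pos": joint angles; "qvel": joint speeds; "tau": joint torques, N m; "tcp_pos": TCP position; "orientation": TCP orientation; "wrist_force": force on the tool from outside, world axes, zero at the start; "ft_torque": the same for the moment, N m; "finger_gap": finger opening in m; "grip_force": force on a finger pad.
Only numpy, scipy, OpenCV 4.12 (cv2) and the standard library are available. Lean on these libraries where they do the work, as an engineer would, in place of code of your own. Each camera call takes 0.05 s, during which the arm holds its last target. There are 200 camera calls.

## Working session

There is one attempt and no reset: what is moved stays moved. The work goes in short steps, Python scripts to look and compute and a tool call to move; the robot and the scene stay as the last step left them, time stands still between calls to the robot, and variables do not carry over. Pictures are saved under pics/ and viewed, at most 10 in all, crops included, and the job is handed in when it is done.

Besides the shell and the picture viewer there is one more tool, called after "Call:" as name([rows], argument=value, ...), one row to a line, values as JSON. jog_arm: Moves the arm, as the interface text tells. Its arguments: {"type":"object","properties":{"moves":{"type":"array","items":{"type":"object","properties":{"fingers":{"type":"number"},"slide":{"type":"array","items":{"type":"number"}},"angular":{"type":"array","items":{"type":"number"}}}}},"squeeze":{"type":"number"}},"required":["moves"]}

```bash
mkdir -p pics; cat > h.py <<'E'
from workcell import *
import numpy as np, cv2
from scipy.spatial.transform import Rotation as R
def ray(pic,uv,T):
    f=200/np.tan(np.radians(pic["fovy"])/2)
    d=np.array([(uv[0]-pic["cx"])/f,(uv[1]-pic["cy"])/f,1]); T=np.array(T)
    return T[:3,3],T[:3,:3]@d
def onz(pic,uv,z,T=None):
    o,d=ray(pic,uv,pic["world_from_camera"] if T is None else T)
    return o+d*(z-o[2])/d[2]
Q=lambda q:R.from_quat([q[1],q[2],q[3],q[0]])
def toolT(s):
    T=np.eye(4);T[:3,:3]=Q(s["orientation"]).as_matrix();T[:3,3]=s["tcp_pos"];return T
N=["front_left","front_right","back_left","back_right"]
L={}
for n in N:
    sx=-1 if "front" in n else 1; sy=1 if "left" in n else -1
    L["corner_"+n]=(sx*.055,sy*.045,.032); L["tab_"+n]=(sx*.055,sy*.085,.037)
def fit(obs):
    from scipy.optimize import least_squares
    P=np.array([L[k][:2] for k,_ in obs]);W=np.array([w[:2] for _,w in obs])
    def r(p):
        c,s=np.cos(p[2]),np.sin(p[2]);return ((P@np.array([[c,s],[-s,c]])+p[:2]-W)*1000).ravel()
    o=least_squares(r,[*W.mean(0),0],loss="soft_l1",f_scale=2);return o.x,r(o.x).reshape(-1,2)
E
python3 - <<'E'
from h import *
s=get_state();print(s)
for cam in["scene","side"]:
    p=read_camera(cam);cv2.imwrite(f"pics/{cam}0.png",p["color"][...,::-1]);obs=[]
    for k in L:
        r=tip_of(k,p)
        if r: w=onz(p,r[0]["point"],L[k][2]);print(cam,k,np.round(r[0]["point"]),round(r[0]["p"],2),w.round(4)); obs.append((k,w))
    if len(obs)>2: print(fit(obs))
    for k in["cassette","pot"]:
        r=tip_of(k,p); 
        if r: print(k,r[0],onz(p,r[0]["point"],.03 if k=="cassette" else 0))
E
```

```text
{'clock': 0.0, 'joint_pos': array([-8.04588242e-01,  3.14018821e-01,  4.49792826e-02,  1.30361817e+00,
        6.28812615e-06,  1.43120152e+00]), 'qvel': array([ 0.0004139 ,  0.0015936 ,  0.00102399, -0.00026209,  0.0007018 ,
       -0.00063584]), 'tau': array([-4.09733921e-04, -4.80621672e+01,  2.98536354e+01,  1.93646393e-02,
       -7.78276285e-05, -5.25621147e-08]), 'tcp_pos': array([ 0.45212757, -0.35444722,  0.24139851]), 'orientation': array([-8.86353610e-04,  8.99180897e-01,  4.37576106e-01, -2.83853517e-04]), 'wrist_force': array([-0.20908986, -0.53157024,  0.2031248 ]), 'ft_torque': array([-0.01157691, -0.02113703,  0.00034508]), 'grip_force': 0.0, 'finger_gap': 0.08525528375376625}
scene corner_front_left [276. 210.] 0.63 [ 0.4624 -0.1346  0.032 ]
scene tab_front_left [257. 196.] 0.47 [ 0.4708 -0.0888  0.037 ]
scene corner_front_right [320. 225.] 0.75 [ 0.4677 -0.2189  0.032 ]
scene tab_front_right [342. 229.] 0.52 [ 0.4729 -0.2571  0.037 ]
scene corner_back_left [307. 171.] 0.63 [ 0.5844 -0.1211  0.032 ]
scene corner_back_right [350. 188.] 0.57 [ 0.5812 -0.214   0.032 ]
s
[... 783 characters left out ...]
0.5761 -0.1081  0.032 ]
side tab_back_left [323. 166.] 0.6 [ 0.5842 -0.0693  0.037 ]
side corner_back_right [350. 197.] 0.66 [ 0.5747 -0.2107  0.032 ]
side tab_back_right [364. 204.] 0.53 [ 0.5823 -0.2513  0.037 ]
(array([ 0.52213752, -0.1633162 , -0.02696608]), array([[   0.98308335,   14.18640982],
       [  -2.18240918,    7.73500435],
       [   4.38048463, -104.36331928],
       [   2.22303492,  -11.68518651],
       [  -4.77042987,  -10.48712537],
       [   1.25386031,    0.88677067],
       [  -7.46316167,    1.51603642]]))
cassette {'point': [323.4, 194.1], 'p': 0.64} [ 0.53355866 -0.1714728   0.03      ]
pot {'point': [290.2, 183.3], 'p': 0.71} [ 0.51050395 -0.04840932  0.        ]
```

View pics/scene0.png

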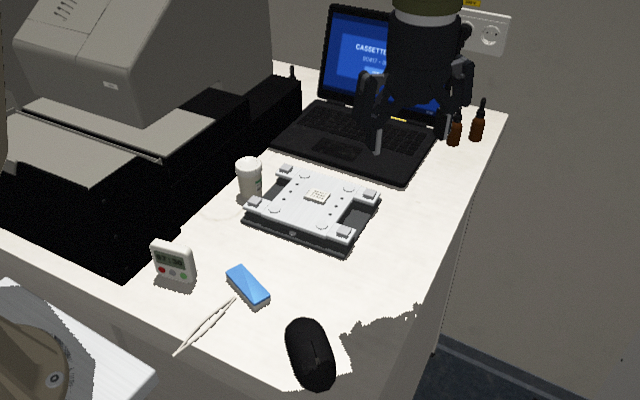

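The scene shows the plate around pixels (245–380, 165–255), with the pot at (249, 180) and the cassette at (317, 195). The view is coarse, so I'll move the arm above the plate and look with the wrist camera.

Call:
jog_arm([
  {"slide": [35,-10,0],"angular": [0,0,-6],"fingers": 1},
  {"slide": [70,-20,0],"angular": [0,0,-13],"fingers": 1},
  {"slide": [105,-32,0],"angular": [0,0,-20],"fingers": 1},
  {"slide": [140,-44,0],"angular": [0,0,-26],"fingers": 1},
  {"slide": [170,-54,0],"angular": [0,0,-32],"fingers": 1},
  {"slide": [189,-58,0],"angular": [0,0,-38],"fingers": 1},
  {"slide": [189,-58,0],"angular": [0,0,-38],"fingers": 1},
  {"slide": [189,-58,0],"angular": [0,0,-38],"fingers": 1},
], squeeze=20)

```text
clock: 1.77
tcp_pos: [0.5238, -0.1694, 0.2424]
orientation: [0.0, 0.707, 0.707, -0.0]
wrist_force: [-0.4, -0.3, 0.1]
finger_gap: 0.0001
grip_force: 0.0
```

```bash
cat > w.py <<'E'
from h import *
import sys
s=get_state();p=read_camera("wrist");cv2.imwrite(f"pics/{sys.argv[1]}.png",p["color"][...,::-1])
T=toolT(s)@np.array(p["tool_from_camera"]);print("cam",T.round(3).tolist(),"tcp",s["tcp_pos"],s["joint_pos"].round(2),s["wrist_force"],s["clock"])
obs=[]
for k in L:
    for r in tip_of(k,p)[:2]:
        w=onz(p,r["point"],L[k][2],T);print(k,np.round(r["point"]),round(r["p"],2),w.round(4)); obs.append((k,w))
if len(obs)>2: print(fit(obs))
E
python3 w.py w1
```

```text
cam [[1.0, 0.001, -0.0, 0.524], [0.001, -0.952, -0.306, -0.091], [-0.0, 0.306, -0.952, 0.375], [0.0, 0.0, 0.0, 1.0]] tcp [ 0.52379398 -0.16939293  0.24240005] [-0.46  0.27 -0.02  1.29 -0.    1.11] [-0.38603605 -0.26282324  0.0972716 ] 1.7667
corner_front_left [276. 144.] 0.97 [ 0.4666 -0.1287  0.032 ]
tab_front_left [270. 113.] 0.62 [ 0.4629 -0.0928  0.037 ]
corner_front_right [284. 219.] 0.89 [ 0.4729 -0.2271  0.032 ]
tab_front_right [287. 245.] 0.72 [ 0.4752 -0.263   0.037 ]
corner_back_left [363. 140.] 0.89 [ 0.572  -0.1237  0.032 ]
corner_back_left [285. 219.] 0.56 [ 0.4738 -0.2267  0.032 ]
tab_back_left [364. 104.] 0.69 [ 0.5706 -0.0825  0.037 ]
corner_back_right [370. 213.] 0.58 [ 0.5855 -0.2185  0.032 ]
tab_back_right [367. 239.] 0.48 [ 0.5825 -0.2535  0.037 ]
(array([ 0.52305204, -0.17388124,  0.07897113]), array([[-1.96737897e+00, -4.70110058e+00],
       [-1.37733370e+00, -6.88758896e-01],
       [-1.11044329e+00,  4.04823700e+00],
       [-2.26176995e-01,  3.11627436e-02],
       [ 2.28840822e+00, -1.02368816e+00],
       [ 1.00499305e+02,  1.02016938e+02],
       [ 5.91275223e-01, -2.31804713e+00],
       [-4.03908595e+00,  4.12036916e+00],
       [ 2.11218074e+00, -7.54568921e-01]]))
```

View pics/w1.png

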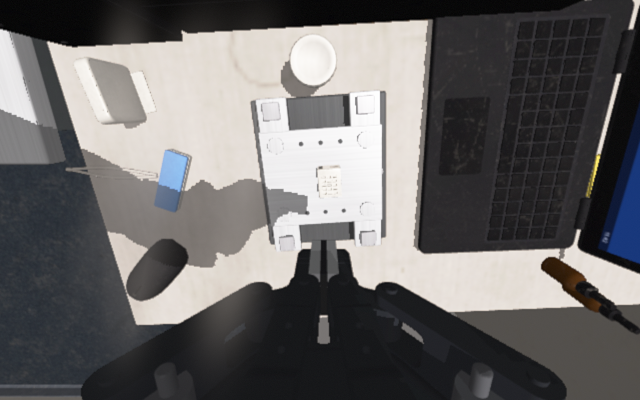

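The wrist view shows bosses at FL (276,144), BL (363,140), FR (284,219) and BR (370,213), the cassette at (329,182) and the pot at (313,60). This gives a plate centre of about (0.523, -0.174) and a yaw of about 0.08. The first press is front-left.

Call:
jog_arm([
  {"slide": [20,-30,25],"fingers": 1},
  {"slide": [37,-59,50],"fingers": 1},
  {"slide": [37,-59,90],"fingers": 1},
  {"slide": [37,-59,130],"fingers": 1},
  {"slide": [37,-59,165],"fingers": 1},
  {"slide": [37,-59,185],"fingers": 1},
  {"slide": [37,-59,192],"fingers": 1},
  {"slide": [37,-59,192],"fingers": 1},
])

```text
schema error: expected keys fingers, slide, angular
```

```bash
python3 w.py w2
```

```text
cam [[1.0, -0.002, -0.001, 0.524], [-0.002, -0.952, -0.305, -0.092], [-0.0, 0.305, -0.952, 0.375], [0.0, 0.0, 0.0, 1.0]] tcp [ 0.52327021 -0.17106257  0.24227168] [-0.46  0.27 -0.02  1.29 -0.    1.11] [ 0.41955918  0.24086478 -0.2998849 ] 2.2167
corner_front_left [275. 144.] 0.62 [ 0.4651 -0.1298  0.032 ]
tab_front_left [271. 106.] 0.82 [ 0.4636 -0.0868  0.037 ]
tab_front_left [332. 180.] 0.23 [ 0.5348 -0.1739  0.037 ]
corner_front_right [287. 215.] 0.97 [ 0.4752 -0.2233  0.032 ]
tab_front_right [284. 244.] 0.53 [ 0.4703 -0.2632  0.037 ]
corner_back_left [364. 137.] 0.64 [ 0.5736 -0.122   0.032 ]
tab_back_left [364. 103.] 0.73 [ 0.5707 -0.0831  0.037 ]
tab_back_left [287. 245.] 0.57 [ 0.4745 -0.2642  0.037 ]
corner_back_right [368. 213.] 0.78 [ 0.5827 -0.2209  0.032 ]
corner_back_right [369. 237.] 0.7 [ 0.5857 -0.2548  0.032 ]
tab_back_right [369. 238.] 0.69 [ 0.5846 -0.2537  0.037 ]
(array([ 0.5237161 , -0.17431754,  0.07184269]), array([[ 4.84580176e-01, -3.54494454e+00],
       [-8.36441982e-01, -6.64226606e+00],
       [-7.20714333e+01,  8.04055497e+01],
       [-3.14029675e+00,  1.21115561e-01],
       [ 4.69142622e+00,  1.10072748e-01],
       [ 1.69654142e+00, -3.45401213e+00],
       [ 1.79981479e+00, -2.47921406e+00],
       [ 9.79326248e+01,  1.78619631e+02],
       [-8.97361892e-01,  5.65168499e+00],
       [-3.86200860e+00,  3.95030262e+01],
       [ 1.10761757e-01, -1.43986891e+00]]))
```

View pics/w2.png

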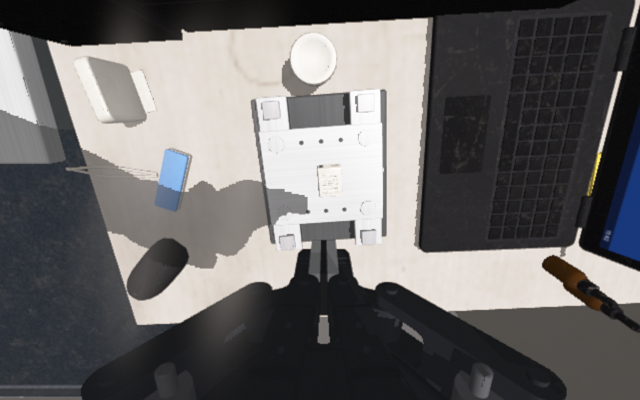

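The move was refused because `angular` is required in every row, so this picture is the same as the last one. I'll send it again.

Call:
jog_arm([
  {"slide": [20,-30,25],"angular": [0,0,0],"fingers": 1},
  {"slide": [38,-59,50],"angular": [0,0,0],"fingers": 1},
  {"slide": [38,-59,90],"angular": [0,0,0],"fingers": 1},
  {"slide": [38,-59,130],"angular": [0,0,0],"fingers": 1},
  {"slide": [38,-59,165],"angular": [0,0,0],"fingers": 1},
  {"slide": [38,-59,185],"angular": [0,0,0],"fingers": 1},
  {"slide": [38,-59,190],"angular": [0,0,0],"fingers": 1},
  {"slide": [38,-59,190],"angular": [0,0,0],"fingers": 1},
])

```text
clock: 3.33
tcp_pos: [0.4634, -0.1316, 0.0511]
orientation: [-0.002, 0.708, 0.706, -0.001]
wrist_force: [-0.2, -1.0, 0.8]
finger_gap: 0.0
grip_force: 0.0
```

```bash
python3 w.py w3
```

```text
cam [[1.0, 0.001, -0.003, 0.464], [-0.0, -0.953, -0.304, -0.053], [-0.003, 0.304, -0.953, 0.184], [0.0, 0.0, 0.0, 1.0]] tcp [ 0.46338913 -0.13164457  0.05106858] [-0.44  0.29 -0.5   0.79 -0.    1.13] [-0.24888885 -1.02611593  0.83195454] 3.3333
corner_front_left [328. 244.] 0.61 [ 0.4665 -0.1296  0.032 ]
tab_front_left [326. 185.] 0.95 [ 0.4655 -0.0913  0.037 ]
corner_back_left [510. 235.] 0.73 [ 0.5758 -0.1234  0.032 ]
tab_back_left [528. 170.] 0.59 [ 0.5738 -0.0831  0.037 ]
corner_back_right [492. 358.] 0.66 [ 0.5818 -0.2173  0.032 ]
(array([ 0.52411012, -0.1722248 ,  0.05636312]), array([[ 0.12738985, -0.83620051],
       [-1.07343115,  0.88075039],
       [ 0.70385516, -0.82002098],
       [ 0.40789218, -1.13131593],
       [-0.24678069,  3.28894323]]))
```

View pics/w3.png

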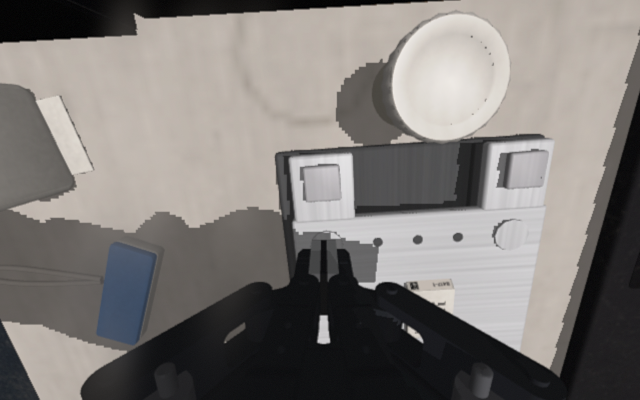

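The fingertips are right above the front-left boss at (326,240), and the tab at (322,184) is clear. Pressing in small steps.

Call:
jog_arm([
  {"slide": [0,2,5],"angular": [0,0,0],"fingers": 1},
  {"slide": [0,2,8],"angular": [0,0,0],"fingers": 1},
  {"slide": [0,2,9.5],"angular": [0,0,0],"fingers": 1},
  {"slide": [0,2,9.5],"angular": [0,0,0],"fingers": 1},
])

```text
clock: 4.12
tcp_pos: [0.4667, -0.1322, 0.043]
orientation: [0.0, 0.708, 0.707, 0.0]
wrist_force: [-0.4, 0.9, 5.6]
finger_gap: -0.0005
grip_force: 3.0
```

Call:
jog_arm([
  {"slide": [0,0,1],"angular": [0,0,0],"fingers": 1},
  {"slide": [0,0,2],"angular": [0,0,0],"fingers": 1},
  {"slide": [0,0,2],"angular": [0,0,0],"fingers": 1},
])

```text
clock: 4.37
tcp_pos: [0.4668, -0.1323, 0.0429]
orientation: [0.001, 0.708, 0.707, 0.0]
wrist_force: [-7.1, 2.6, 23.6]
finger_gap: -0.0004
grip_force: 11.8
```

Front-left is firm: 24 N with no sinking. Next is back-left.

Call:
jog_arm([
  {"slide": [0,0,-16],"angular": [0,0,0],"fingers": 1},
  {"slide": [2,36,-20],"angular": [0,0,0],"fingers": 1},
  {"slide": [5,72,-20],"angular": [0,0,0],"fingers": 1},
  {"slide": [8,109,-20],"angular": [0,0,0],"fingers": 1},
  {"slide": [8,109,-16],"angular": [0,0,0],"fingers": 1},
  {"slide": [8,109,-8],"angular": [0,0,0],"fingers": 1},
  {"slide": [8,109,-3],"angular": [0,0,0],"fingers": 1},
  {"slide": [8,109,-1.5],"angular": [0,0,0],"fingers": 1},
  {"slide": [8,109,-0.5],"angular": [0,0,0],"fingers": 1},
  {"slide": [8,109,-0.5],"angular": [0,0,0],"fingers": 1},
])

```text
clock: 5.2
tcp_pos: [0.5747, -0.1239, 0.042]
orientation: [-0.0, 0.708, 0.706, 0.001]
wrist_force: [-0.7, 2.5, 9.9]
finger_gap: -0.0
grip_force: 4.8
```

Call:
jog_arm([
  {"slide": [0,0,1],"angular": [0,0,0],"fingers": 1},
  {"slide": [0,0,1],"angular": [0,0,0],"fingers": 1},
])

```text
clock: 5.37
tcp_pos: [0.5747, -0.1238, 0.0414]
orientation: [-0.0, 0.708, 0.706, 0.001]
wrist_force: [-0.7, 4.2, 10.2]
finger_gap: -0.0001
grip_force: 5.2
```

Call:
jog_arm([
  {"slide": [0,0,1],"angular": [0,0,0],"fingers": 1},
  {"slide": [0,0,2],"angular": [0,0,0],"fingers": 1},
  {"slide": [0,0,2],"angular": [0,0,0],"fingers": 1},
  {"slide": [0,0,2],"angular": [0,0,0],"fingers": 1},
])

```text
clock: 5.7
tcp_pos: [0.5749, -0.1237, 0.0399]
orientation: [0.0, 0.708, 0.706, 0.001]
wrist_force: [-1.1, 3.5, 12.8]
finger_gap: 0.0001
grip_force: 6.2
```

Call:
jog_arm([
  {"slide": [0,0,1],"angular": [0,0,0],"fingers": 1},
  {"slide": [0,0,2],"angular": [0,0,0],"fingers": 1},
  {"slide": [0,0,2],"angular": [0,0,0],"fingers": 1},
  {"slide": [0,0,2],"angular": [0,0,0],"fingers": 1},
])

```text
clock: 6.03
tcp_pos: [0.575, -0.1237, 0.0395]
orientation: [0.001, 0.708, 0.707, 0.001]
wrist_force: [-5.4, 5.4, 22.8]
finger_gap: -0.0005
grip_force: 11.3
```

Back-left sank about 3.5 mm to its stop, so it is the rocking corner. I'll rise, move over its tab and check from close up.

Call:
jog_arm([
  {"slide": [0,0,-10],"angular": [0,0,0],"fingers": 1},
  {"slide": [0,0,-25],"angular": [0,0,0],"fingers": 1},
  {"slide": [20,0,-25],"angular": [0,0,0],"fingers": 1},
  {"slide": [40,-1,-25],"angular": [0,0,0],"fingers": 1},
  {"slide": [40,-1,-25],"angular": [0,0,0],"fingers": 1},
  {"slide": [40,-1,-25],"angular": [0,0,0],"fingers": 1},
])

```text
clock: 6.53
tcp_pos: [0.5727, -0.0837, 0.0608]
orientation: [-0.001, 0.707, 0.707, -0.001]
wrist_force: [0.4, 0.5, -1.0]
finger_gap: -0.0002
grip_force: 0.0
```

```bash
python3 w.py w4
```

```text
cam [[1.0, 0.001, -0.002, 0.574], [0.001, -0.952, -0.305, -0.005], [-0.003, 0.305, -0.952, 0.194], [0.0, 0.0, 0.0, 1.0]] tcp [ 0.5727204  -0.08371624  0.06081734] [-0.28  0.44 -0.24  0.9  -0.    1.29] [ 0.38561522  0.46536094 -1.03329536] 6.5333
corner_front_left [167. 302.] 0.91 [ 0.465  -0.1314  0.032 ]
tab_front_left [147. 255.] 0.9 [ 0.4616 -0.0919  0.037 ]
tab_back_left [321. 242.] 0.93 [ 0.5719 -0.083   0.037 ]
(array([ 0.52343509, -0.17207765,  0.0790396 ]), array([[ 0.06947734, -0.11778553],
       [ 0.27378097,  0.16700769],
       [-0.3457398 , -0.04886122]]))
```

View pics/w4.png

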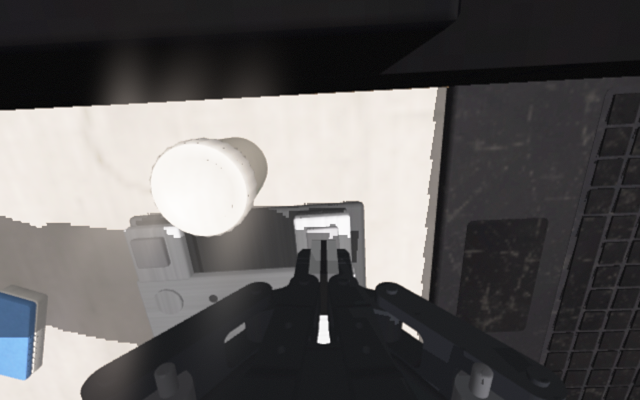

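The tips are above the back-left tab at (322,235) and clear of the pot. Pressing.

Call:
jog_arm([
  {"slide": [0,0,8],"angular": [0,0,0],"fingers": 1},
  {"slide": [0,0,12],"angular": [0,0,0],"fingers": 1},
  {"slide": [0,0,14],"angular": [0,0,0],"fingers": 1},
  {"slide": [0,0,16],"angular": [0,0,0],"fingers": 1},
  {"slide": [0,0,18],"angular": [0,0,0],"fingers": 1},
  {"slide": [0,0,20],"angular": [0,0,0],"fingers": 1},
  {"slide": [0,0,20],"angular": [0,0,0],"fingers": 1},
])

```text
clock: 7.57
tcp_pos: [0.5744, -0.0844, 0.0417]
orientation: [0.0, 0.708, 0.706, -0.0]
wrist_force: [-2.8, 0.6, 5.1]
finger_gap: 0.0
grip_force: 2.3
```

Call:
jog_arm([
  {"slide": [0,0,1],"angular": [0,0,0],"fingers": 1},
  {"slide": [0,0,2],"angular": [0,0,0],"fingers": 1},
  {"slide": [0,0,3],"angular": [0,0,0],"fingers": 1},
  {"slide": [0,0,4],"angular": [0,0,0],"fingers": 1},
  {"slide": [0,0,4],"angular": [0,0,0],"fingers": 1},
  {"slide": [0,0,4],"angular": [0,0,0],"fingers": 1},
])

```text
clock: 8.07
tcp_pos: [0.5746, -0.0844, 0.0413]
orientation: [0.001, 0.708, 0.707, 0.0]
wrist_force: [-9.9, 2.5, 29.1]
finger_gap: -0.0
grip_force: 14.6
```

Pressed flat: the tip is at about 0.030–0.031 m, and the force rises hard to 29 N. I'll retreat and check.

Call:
jog_arm([
  {"slide": [0,0,-15],"angular": [0,0,0],"fingers": 1},
  {"slide": [0,0,-55],"angular": [0,0,0],"fingers": 1},
  {"slide": [-20,0,-95],"angular": [0,0,0],"fingers": 1},
  {"slide": [-55,-15,-130],"angular": [0,0,0],"fingers": 1},
  {"slide": [-90,-30,-150],"angular": [0,0,0],"fingers": 1},
  {"slide": [-120,-40,-150],"angular": [0,0,0],"fingers": 1},
  {"slide": [-120,-40,-150],"angular": [0,0,0],"fingers": 1},
  {"slide": [-120,-40,-150],"angular": [0,0,0],"fingers": 1},
])

```text
clock: 8.73
tcp_pos: [0.5342, -0.2066, 0.188]
orientation: [0.001, 0.709, 0.705, 0.0]
wrist_force: [-0.8, -0.1, -0.1]
finger_gap: -0.0003
grip_force: 0.0
```

```bash
python3 w.py w5; python3 -c "
import cv2;i=cv2.imread('pics/w5.png');cv2.imwrite('pics/w5c.png',cv2.resize(i[0:260,220:480],(590,590),interpolation=cv2.INTER_CUBIC))"
```

```text
cam [[1.0, -0.005, -0.0, 0.535], [-0.004, -0.952, -0.306, -0.128], [0.001, 0.306, -0.952, 0.321], [0.0, 0.0, 0.0, 1.0]] tcp [ 0.53418145 -0.20659688  0.18796957] [-0.51  0.33 -0.07  1.17  0.    1.07] [-0.84542597 -0.10546105 -0.0986116 ] 8.7333
corner_front_left [254. 112.] 0.61 [ 0.4671 -0.1287  0.032 ]
tab_front_left [243.  70.] 0.75 [ 0.4608 -0.0913  0.037 ]
corner_front_right [267. 203.] 0.95 [ 0.4732 -0.2233  0.032 ]
tab_front_right [269. 235.] 0.88 [ 0.4738 -0.26    0.037 ]
corner_back_left [360. 106.] 0.62 [ 0.5719 -0.1231  0.032 ]
tab_back_left [365.  64.] 0.82 [ 0.5738 -0.0863  0.037 ]
tab_back_left [272. 235.] 0.54 [ 0.4772 -0.2603  0.037 ]
corner_back_right [365. 196.] 0.72 [ 0.5801 -0.2156  0.032 ]
tab_back_right [368. 230.] 0.85 [ 0.5851 -0.2546  0.037 ]
(array([ 0.5229176 , -0.17337994,  0.06776956]), array([[-2.12338847e+00, -3.48275759e+00],
       [ 1.44660469e+00, -9.90575640e-01],
       [-2.14194937e+00,  1.31760581e+00],
       [ 2.96304337e-02, -1.91452817e+00],
       [ 2.79914881e+00, -1.68163159e+00],
       [-1.81414063e+00,  1.42823627e+00],
       [ 9.48105730e+01,  1.75406588e+02],
       [ 7.19715779e-01,  1.02948959e+00],
       [-1.58957335e+00,  1.14543606e-01]]))
```

View pics/w5c.png

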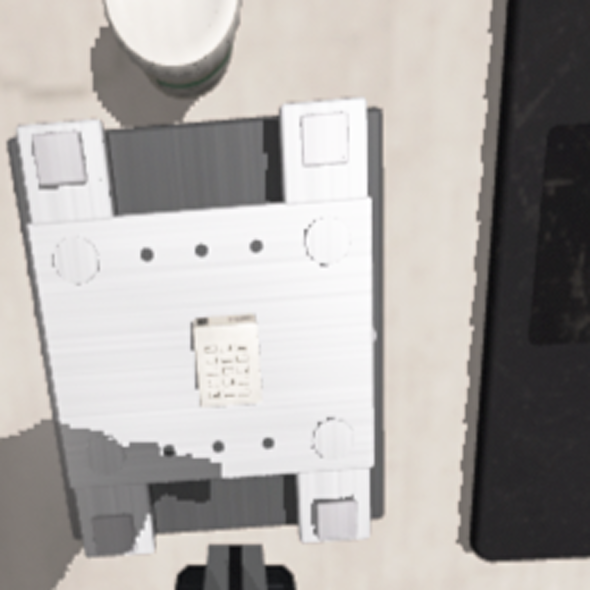

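The crop shows the back-left tab at (325,138) flat, with only a thin rim and no side shadow. The other three tabs still stand proud, and the plate, cassette and pot haven't moved.

```bash
python3 -c "
from workcell import *
print(hand_in())"
```

```text
the job is handed in; nothing more can be done
None
```

The back-left corner is the one that rocks: its boss sank about 3.5 mm to a stop, while front-left held firm at 24 N; the two right corners were not tested. I pressed the back-left shim tab flat, left the other three standing, saw no movement of the plate, cassette or pot, and handed the job in; no verdict came back.

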